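# Open the latched mould cover of a mounting press and load a resin preform

### The job

Open the sliding cover of the mounting press: pull its red spring plunger knob up to free it, then slide the cover towards the control console until the plunger drops into the hole that holds it open. Then let the green resin preform go, end first, into the funnel, so that it ends standing down in the mould, and leave everything else on the bench as it is.

Things in the scene. Friction and masses are not known exactly. Their poses are not given: they have to be found in the camera images.
- press: Benchtop mounting press, fixed: white-blue housing 270 mm (x) by 430 mm (y), steel deck 220 mm above the bench. Origin on the bench, 10 mm in -y from under the deck's middle; -x is its front, z up. A control console, top 280 mm above the bench, is at the +y end of the deck (y 152 to 222 mm). Two cover guide rails run along y at x -128 to -111 and 71 to 88 mm, tops 250 mm above the bench.
- cover (a joint): How far the cover has slid from shut, in m: 0 shut (over the funnel), 0.130 open and in line with the open hole, end stop at 0.131. It moves along the press's +y, towards the console; sliding friction about 2 N. The plunger's pin locks it at 0 and again at 0.130.
- plunger (a joint): How far the plunger knob is pulled up, in m: 0 with the pin home in a hole, limit 0.015. The pin must be raised 10 mm to clear the hole; between the two holes it rides on the index strip at 0.010 if let go, and it springs down by itself over the open hole. The spring pulls down with 5 N at 0 and about 10 N at 0.012.
- knob (a point): Middle of the red plunger knob, upright: 32 mm across and 19 mm high, over a collar 23 mm across, 7 mm high, and a steel bush. It stands on the cover near its front edge; with the pin home this point is 275 mm above the bench, 32 mm above the cover's top face. It moves with cover and plunger; its y is the way the cover opens, its z the way the knob is pulled.
- cover_top (a point): Centre of the top face of the sliding cover: aluminium plate with a blue panel, 185 mm along x (92 mm each way), 130 mm along y, 10 mm thick, top 243 mm above the bench. Axes as the press's.
- funnel (a point): Centre of the round funnel mouth in the deck, 231 mm above the bench, under the shut cover. 90 mm across at the mouth, narrowing over 40 mm of depth to an upright round bore 56 mm across. z up.
- mould_seat (a point): Centre of the seat at the bottom of the bore, 115 mm below the funnel mouth: the top of the specimen lying on the ram, on which the preform comes to stand. z up.
- tray: Shallow steel tray, 270 mm (its x) by 105 mm (its y), rim 12 mm high, floor 4 mm thick, fixed on the bench, origin under its middle. The three preforms stand on it in a row along its x, 85 mm apart.
- preform_green_mid (a point): Centre of the green preform: solid resin cylinder 46 mm across, 64 mm tall, 0.14 kg, standing on end in the tray; this point is 32 mm above its foot. Its z is its axis; either end may go first.
- preform_black_mid (a point): Centre of the black preform, same size; stays.
- preform_brown_mid (a point): Centre of the brown preform, same size; stays.
- mouse: Black computer mouse, 110 by 60 by 31 mm, origin under its middle; stays.
- brush: Mould brush, 170 mm long, lying along its x, origin under it; stays.
- mount: Finished black specimen mount, 40 mm across and 28 mm high, origin under it; stays.
- bottle: Amber bottle, 68 mm across, 150 mm high, origin under it; stays.
- objective: Microscope objective standing on end, 38 mm across, 60 mm high, origin under it; stays.
Mind the look-alikes: they are no part of the job. What is meant by the part that bears preform_green_mid is not yellow, and is the smaller of those in its own colour.

How it is judged:
By the outcome, as a careful person would: the job done as asked, in the order asked, and still so for the second after the job is handed in, with the robot touching nothing.
It also fails if it takes over 58 s, if anything falls off the work surface, if the arm or the gripper's body presses on something with over 40 N, if the wrist force passes 120 N, or if a joint passes its speed limit or range.

### The arm

A 6-joint arm with a two-finger parallel gripper is mounted at the origin on the work surface. World frame = base frame: x ahead of the robot, y to its left, z up, the work surface at z = 0. Lengths are in mm, angles in rad, forces in N, time in s.
With the tool pointing down it reaches from about 275 to 975 mm from the base axis. Payload 8.4 kg.
Tool frame: the origin (TCP) lies on the centre line of the jaws, within the pads' length; the fingertips stand 11 mm ahead of it and the grasp point (between the pads) lies 8 mm behind it; z points along the fingers, y is the line along which they close (so a half turn about z gives the same grasp; the last joint's range is limited). The gripper opens to 92 mm and grips with 3 to 60 N. Pads are 20 mm wide; open, the fingers measure 128 mm over their backs; the gripper's body (75 mm by 189 mm) begins 69 mm behind the grasp point.
Start: joints at [-1.29, 0.353, 1.633, -0, 1.155, -0.002], TCP at [174.402, -600.176, 225.583] pointing down, gripper open.
Joint ranges: [-2.63, 2.63], [-0.92, 2.1], [0.06, 2.66], [-1.3, 4.44], [0, 2.69], [-3.02, 3.02]. Speed limits (rad/s): [2.22, 2.22, 2.79, 3.14, 3.14, 3.14].

### API

Orientations are given as a unit quaternion [w, x, y, z].
In Python, from station import bot gives the robot as it stands.
- The arm moves only by the tool move_arm, never from a script. Its argument "moves" is a list of rows, each a list of 6 numbers: the shift along the tool's x, y, z in mm, then the turn, a rotation vector about the tool's x, y, z in rad. In form: [[tx, ty, tz, ax, ay, az], ...]. A call has 1 to 5 rows; each row is the pose to reach, as a shift and turn from the pose commanded when the call began, along the tool's axes at that moment; what a row does not reach only later rows make up. A row lasts 1/10 s, in which the tool goes at most 50 mm and 8.59 degrees, less where a joint would pass 70% of its speed; a pose out of reach is approached as far as the arm can. A call with a gripper value outside its range is refused whole. "grip" is the finger opening in mm, from 0 to 91.9, set as the call begins (left out, the last holds). The fingers move at their own pace and stop on an object; the grip force is fixed at half the most. Time passes only in rows, so rows that repeat a pose let the fingers close. It gives the time, the measured TCP pose, the force, the opening and the grip force at its end, in the units of the state.
- bot.state(): the state, without advancing time (a new reading comes with each control period).
- bot.capture(name): name is "side" or "top"; returns the picture (420x560x3 uint8, red, green, blue); there is no depth.
- bot.calibration(name): a dict with "K" (3x3 intrinsics, pixels), "k1" (the pictures are not rectified: a ray, as slopes to the right and down, at radius r is drawn at 1 + k1 r^2 times it, then the intrinsics apply), "T" (4x4, takes a point from camera to world coordinates). Camera axes: x right, y up, looking along -z (the intrinsics and any distortion apply to the point x, -y, -z); pixel columns grow to the right and rows downward; lengths in mm; the calibration is good to about 2 mm. A picture is of the moment at which its call begins. calibration takes no time and is no camera call.
- bot.close_job(): hands the job in; it is judged then, once.
Trained networks look in the newest picture that a camera, given by its name, has taken for a name from the list of things; names that differ only in an ending like _2 or _b are one class to them, and where a whole thing is asked for, a point or a joint stands for the part that bears it (a point fixed in the world has none). Each returns a list of dicts, best first, with "p" (0 to 1); they miss things now and then, are a little off and sometimes report something else, mostly with a low value. They report only what shows in the picture. A call takes as long as a camera call. They do not tell look-alikes from the thing itself.
- bot.find_in(camera, query): "at" ([x, y, z] in mm, in the coordinates of the camera as it stood for that picture, good to about 4 mm: the middle of the surface that is visible of it).
- bot.pinpoint(camera, query): "at" ([x, y, z] in mm, in the coordinates of the camera as it stood for that picture, good to about 4 mm: a listed point, or the origin of a listed thing).
The state is a dict: "time": time; "q": joint angles; "joint_vel": joint speeds; "tau": joint torques, N m; "tool_pos": TCP position; "tool_rot": TCP orientation; "ft_force": force on the tool from outside, world axes, zero at the start; "ft_torque": the same for the moment, N m; "finger_gap": opening from 0.0 (shut) to 1.0 (fully open); "gripper_force": force on a finger pad.
Only numpy, scipy, OpenCV 4.12 (cv2) and the standard library are available. Lean on these libraries where they do the work, as an engineer would, in place of code of your own. Each camera call takes 0.05 s, during which the arm holds its last target. There are 200 camera calls.

## Working session

There is one attempt and no reset: what is moved stays moved. The work goes in short steps, Python scripts to look and compute and a tool call to move; the robot and the scene stay as the last step left them, time stands still between calls to the robot, and variables do not carry over. Pictures are saved under pics/ and viewed, at most 10 in all, crops included, and the job is handed in when it is done.

Besides the shell and the picture viewer there is one more tool, called after "Request:" as name([rows], argument=value, ...), one row to a line, values as JSON. move_arm: Moves the arm, as the interface text tells. Its arguments: {"type":"object","properties":{"moves":{"type":"array","items":{"type":"array","items":{"type":"number"}}},"grip":{"type":"number"}},"required":["moves"]}

```bash
mkdir -p pics; ls; cat > h.py <<'E'
import numpy as np,cv2
from station import bot
def w(cam,p):
    T=np.array(bot.calibration(cam)["T"]);return (T@np.r_[p,1])[:3]
def pix(cam,P):
    c=bot.calibration(cam);K=np.array(c["K"]);p=np.linalg.inv(np.array(c["T"]))@np.r_[P,1]
    s=np.array([p[0],-p[1]])/-p[2];s=s*(1+c["k1"]*(s@s));return K[:2,:2]@s+K[:2,2]
def ray(cam,uv,z):
    c=bot.calibration(cam);K=np.array(c["K"]);d=np.linalg.inv(K)@np.r_[uv,1];d=d[:2];s=d.copy()
    for _ in range(20): s=d/(1+c["k1"]*(s@s))
    T=np.array(c["T"]);v=T[:3,:3]@np.array([s[0],-s[1],-1]);o=T[:3,3];return o+v*(z-o[2])/v[2]
E
python3 - <<'E'
from h import *
for c in("side","top"):
    im=bot.capture(c);cv2.imwrite(f"pics/{c}0.png",im[:,:,::-1])
    for n in["press","knob","cover_top","funnel","tray","preform_green_mid","preform_black_mid","preform_brown_mid"]:
        for d in bot.pinpoint(c,n)[:4]:
            P=w(c,d["at"]);print(c,n,round(d["p"],2),P.round(0),pix(c,P).round(0))
    T=np.array(bot.calibration(c)["T"]);print(T.round(2))
s=bot.state();print(s["time"],s["tool_pos"],s["tool_rot"])
E
```

```text
pics
side knob 0.53 [526.  -8. 275.] [269. 179.]
side cover_top 0.63 [595. -11. 243.] [251. 178.]
side funnel 0.7 [612. -11. 234.] [246. 179.]
side tray 0.81 [ 442. -368.    4.] [350. 195.]
side preform_green_mid 0.79 [ 668. -399.   46.] [300. 158.]
side preform_green_mid 0.6 [ 532. -367.   37.] [328. 178.]
side preform_black_mid 0.82 [ 447. -371.   35.] [350. 187.]
side preform_brown_mid 0.51 [ 356. -360.   32.] [372. 199.]
[[-8.20000e-01  3.80000e-01 -4.20000e-01 -1.25840e+02]
 [-5.70000e-01 -5.50000e-01  6.10000e-01  9.09270e+02]
 [-0.00000e+00  7.40000e-01  6.70000e-01  1.18514e+03]
 [ 0.00000e+00  0.00000e+00  0.00000e+00  1.00000e+00]]
top knob 0.61 [527. -11. 273.] [286. 204.]
top cover_top 0.92 [590.  -3. 242.] [283. 185.]
top funnel 0.56 [609.  -8. 233.] [285. 179.]
top tray 0.66 [ 447. -367.    0.] [398. 242.]
top preform_green_mid 0.72 [ 668. -401.   41.] [406. 173.]
top preform_green_mid 0.54 [ 560. -252.   33.] [362. 207.]
top preform_green_mid 0.53 [ 530. -372.   36.] [400. 215.]
top preform_black_mid 0.71 [ 448. -365.   36.] [400. 240.]
top preform_brown_mid 0.46 [ 354. -357.   34.] [399. 270.]
[[-3.00000e-02  9.80000e-01 -1.80000e-01  2.82120e+02]
 [-1.00000e+00 -3.00000e-02 -1.00000e-02 -2.84900e+01]
 [-1.00000e-02  1.80000e-01  9.80000e-01  1.48684e+03]
 [ 0.00000e+00  0.00000e+00  0.00000e+00  1.00000e+00]]
0.9 [ 174.39057692 -600.19446759  225.61544574] [ 2.57086700e-05  9.90018025e-01  1.40940803e-01 -7.08811603e-06]
```

View pics/top0.png

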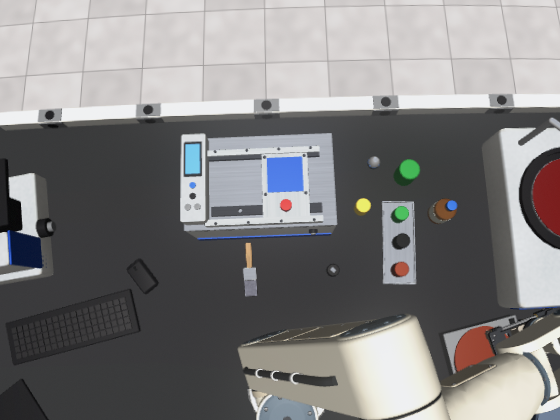

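View pics/side0.png

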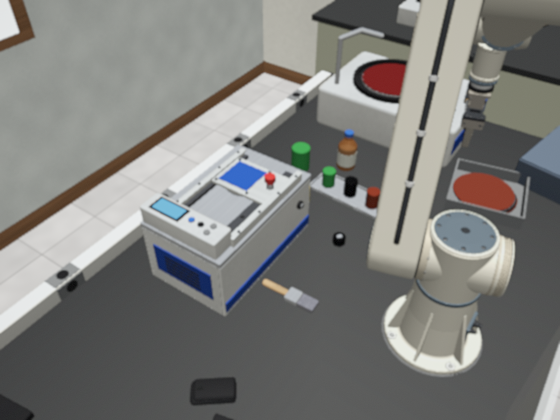

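The top view shows the press (console at left, so it opens along world +y) with the knob at (286,205). The candidates for the green preform are:
- green in the tray (401,214)
- a bigger green cylinder behind it (409,170)
- a yellow one (363,206)

By the description (the smaller green, not yellow) I choose (401,214). Next I'll check it in a crop and refine the positions by colour.

```bash
python3 - <<'E'
from h import *
t=cv2.imread("pics/top0.png");s=cv2.imread("pics/side0.png")
cv2.imwrite("pics/crop1.png",np.hstack([cv2.resize(t[125:290,170:430],None,fx=2.4,fy=2.4,interpolation=2)[:, :],])[:600,:800])
def blobs(cam,im,lo,hi,zs):
    h=cv2.cvtColor(im,cv2.COLOR_BGR2HSV);m=cv2.inRange(h,lo,hi)
    n,l,st,ce=cv2.connectedComponentsWithStats(m)
    for i in range(1,n):
        if st[i,4]>25: print(cam,st[i],ce[i].round(1),[ray(cam,ce[i],z).round(1).tolist() for z in zs])
for c,im in(("top",t),("side",s)):
    print("red");blobs(c,im,(0,190,150),(6,255,255),[285,275])
    print("green");blobs(c,im,(45,100,40),(80,255,255),[68,36])
    print("blue");blobs(c,im,(108,180,150),(125,255,255),[243])
# blue panel orientation
h=cv2.cvtColor(t,cv2.COLOR_BGR2HSV);m=cv2.inRange(h,(108,180,150),(125,255,255))
m[:, :250]=0;m[:,320:]=0;m[200:]=0
c=max(cv2.findContours(m,0,1)[0],key=cv2.contourArea)
r=cv2.minAreaRect(c);b=cv2.boxPoints(r);print(r,[ray("top",p,243)[:2].round(1).tolist() for p in b])
E
```

```text
red
green
top [394 159  26  27 501] [406.6 171.7] [[663.5, -396.1, 68.0], [672.1, -404.4, 36.0]]
top [392 206  17  16 201] [399.9 213.7] [[527.5, -364.4, 68.0], [533.0, -372.0, 36.0]]
blue
top [  8 231   4  33  53] [  9.2 247.1] [[433.8, 785.8, 243.0]]
red
green
side [291 142  20  29 445] [300.6 154.8] [[661.8, -391.7, 68.0], [684.3, -428.9, 36.0]]
side [323 166  13  21 215] [328.6 175.6] [[519.1, -345.6, 68.0], [537.6, -381.5, 36.0]]
blue
side [222 163  41  26 557] [242.3 175.3] [[622.7, -9.0, 243.0]]Traceback (most recent call last):
  File "<stdin>", line 16, in <module>
ValueError: max() iterable argument is empty
```

View pics/crop1.png

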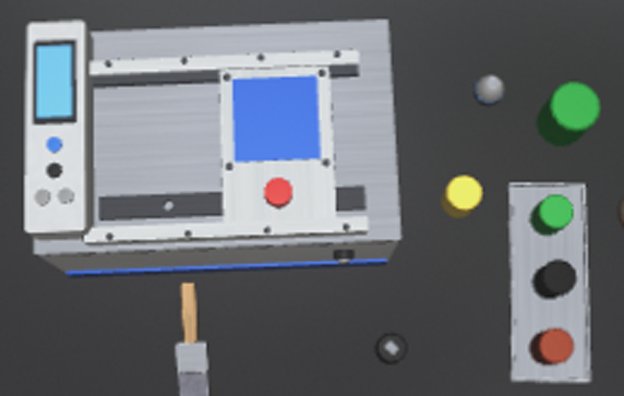

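The crop confirms it: the tray's green cylinder (crop 556,212) is the small one, the bigger green stands outside the tray and the yellow is separate. The rail screws are visible for measuring the yaw.

```bash
python3 - <<'E'
from h import *
t=cv2.imread("pics/top0.png");s=cv2.imread("pics/side0.png")
for row in([(109,237),(188,233.5),(267,230),(346,227)],[(108,63.5),(184,60),(261,57),(337,54)]):
    P=np.array([ray("top",(170+u/2.4-.3,125+v/2.4-.3),250) for u,v in row]);a=np.polyfit(P[:,1],P[:,0],1)
    print(P[:,:2].round(1).tolist(),"dx/dy",a[0])
def blob(cam,im,lo,hi,box,zs):
    h=cv2.cvtColor(im,cv2.COLOR_BGR2HSV);m=cv2.inRange(h,lo,hi);k=np.zeros_like(m);x0,y0,x1,y1=box;k[y0:y1,x0:x1]=1;m=m*k
    n,l,st,ce=cv2.connectedComponentsWithStats(m);i=1+np.argmax(st[1:,4]);print(cam,st[i],ce[i].round(1),[ray(cam,ce[i],z).round(1).tolist() for z in zs]);return (l==i).astype('uint8')
blob("top",t,(0,130,100),(10,255,255),(270,190,300,220),[284.5,280,275])
blob("side",s,(0,130,100),(10,255,255),(255,165,285,200),[280,275])
m=blob("top",t,(100,130,100),(125,255,255),(255,145,315,200),[243])
r=cv2.minAreaRect(cv2.findContours(m,0,1)[0][0]);b=cv2.boxPoints(r);print(r,[ray("top",p,243)[:2].round(1).tolist() for p in b])
# top disc of green: predicted pixels
for P in((532,-370,68),(532,-370,4)):print(P,pix("top",P),pix("side",P))
# bright top faces
h=cv2.cvtColor(t,cv2.COLOR_BGR2HSV)
print(h[205:224,400,2],h[213,390:411,2])
E
```

```text
[[484.4, 186.8], [485.8, 96.2], [487.1, 5.9], [487.8, -84.1]] dx/dy -0.012733622776813832
[[691.7, 188.7], [692.8, 98.7], [693.4, 7.9], [694.1, -81.5]] dx/dy -0.008709957885840646
top [281 199  10  11  90] [285.5 204.4] [[524.8, -8.3, 284.5], [525.7, -8.2, 280.0], [526.7, -8.1, 275.0]]
side [265 173  10  11  76] [269.7 178.2] [[523.9, -5.7, 280.0], [527.5, -10.7, 275.0]]
top [ 267  157   36   35 1192] [284.5 174. ] [[620.2, -7.0, 243.0]]
((284.5, 174.0), (34.0, 35.0), 90.0) [[671.5, 41.1], [668.2, -57.8], [569.7, -54.5], [572.8, 42.9]]
(532, -370, 68) [401.60537696 212.23978827] [328.96964907 170.63779039]
(532, -370, 4) [397.21978161 215.74957038] [327.70528323 184.96880515]
[186 159 190 191 191 191 191 191 191 192 192 192 192 188 140  74  66 120
 181] [181 118  64  56  87 162 189 192 192 192 191 192 191 191 192 191 190 191
 160 188 188]
```

```bash
cat >> h.py <<'E'
from scipy.spatial.transform import Rotation as R
def go(P,yaw=np.pi/2+.011):
    "shift+turn in tool axes to reach TCP P, tool down, tool x at world angle yaw"
    s=bot.state();q=s["tool_rot"];r=R.from_quat(np.r_[q[1:],q[0]])
    g=R.from_matrix(np.array([[np.cos(yaw),np.sin(yaw),0],[np.sin(yaw),-np.cos(yaw),0],[0,0,-1]]).T)
    print("t",s["time"],"TCP",np.round(s["tool_pos"],1),"F",np.round(s["ft_force"],1),"move",r.inv().apply(np.array(P)-s["tool_pos"]).round(1),(r.inv()*g).as_rotvec().round(3))
E
python3 -c "
from h import *
go((525.5,-8,340))"
```

```text
t 0.9 TCP [ 174.4 -600.2  225.6] F [-0.2  0.7 -0.3] move [ 502.4 -470.7 -114.4] [ 0.     0.    -1.299]
```

Request:
move_arm([
  [502,-470,-120,0,0,-1.3],
  [502,-470,-120,0,0,-1.3],
  [502,-470,-120,0,0,-1.3],
  [502,-470,-120,0,0,-1.3],
  [502,-470,-120,0,0,-1.3],
], grip=70)

```text
time: 1.4
tool_pos: [300.7, -386.7, 269.0]
tool_rot: [0.0, 0.868, 0.496, 0.0]
ft_force: [0.5, -0.2, -0.1]
finger_gap: 0.761
gripper_force: 0.0
```

```bash
python3 -c "
from h import *
go((525.5,-8,340))"
```

```text
t 1.4 TCP [ 300.7 -386.7  269. ] F [ 0.5 -0.2 -0.1] move [440.4   1.5 -71. ] [ 0.001  0.    -0.543]
```

Request:
move_arm([
  [440,1,-71,0,0,-0.54],
  [440,1,-71,0,0,-0.54],
  [440,1,-71,0,0,-0.54],
  [440,1,-71,0,0,-0.54],
  [440,1,-71,0,0,-0.54],
])

```text
time: 1.9
tool_pos: [427.7, -174.9, 309.1]
tool_rot: [0.0, 0.705, 0.709, 0.0]
ft_force: [1.5, -0.0, -0.3]
finger_gap: 0.763
gripper_force: 0.0
```

```bash
python3 -c "
from h import *
go((525.5,-8,340))"
```

```text
t 1.9 TCP [ 427.7 -174.9  309.1] F [ 1.5 -0.  -0.3] move [166.3  98.7 -30.9] [ 0.001  0.    -0.006]
```

Request:
move_arm([
  [166,98,-31,0,0,-0.006],
  [166,98,-31,0,0,-0.006],
  [166,98,-31,0,0,-0.006],
  [166,98,-31,0,0,-0.006],
  [166,98,-31,0,0,-0.006],
])

```text
time: 2.4
tool_pos: [527.1, -6.4, 340.2]
tool_rot: [0.0, 0.703, 0.711, 0.001]
ft_force: [-0.1, -0.2, -1.0]
finger_gap: 0.761
gripper_force: 0.0
```

```bash
python3 -c "
from h import *
go((525.5,-8,268));bot.capture('top')
for d in bot.pinpoint('top','knob')[:2]+bot.find_in('top','knob')[:2]: print(d['p'],w('top',d['at']))
bot.capture('side')
for d in bot.pinpoint('side','knob')[:2]+bot.find_in('side','knob')[:2]: print(d['p'],w('side',d['at']))
go((525.5,-8,268))"
```

```text
t 2.4 TCP [527.1  -6.4 340.2] F [-0.1 -0.2 -1. ] move [-1.7 -1.8 72.2] [ 0.002 -0.001  0.001]
0.59 [ 364.34377119 -148.18687643    1.50695423]
0.19 [ 362.02505064 -151.31860128   29.63640205]
0.43 [524.37982843  -8.28515159 277.74300626]
0.46 [522.95627292  -3.41666836 281.81257143]
t 2.7 TCP [524.  -11.7 339.2] F [-0.  -0.4 -0.7] move [ 3.7  1.5 71.2] [-0.     0.    -0.005]
```

Request:
move_arm([
  [3.5,1.5,40,0,0,-0.005],
  [3.5,1.5,60,0,0,-0.005],
  [3.5,1.5,71,0,0,-0.005],
  [3.5,1.5,71,0,0,-0.005],
])

```text
time: 3.1
tool_pos: [525.2, -7.9, 267.3]
tool_rot: [-0.001, 0.703, 0.711, -0.001]
ft_force: [0.1, -0.0, 0.2]
finger_gap: 0.758
gripper_force: 0.0
```

```bash
python3 -c "
from h import *
im=bot.capture('side');cv2.imwrite('pics/s1.png',cv2.resize(im[130:230,200:330,::-1],None,fx=5,fy=5,interpolation=2))
go((525.5,-8,268))"
```

```text
t 3.15 TCP [526.   -7.7 268.5] F [0.5 0.1 0.4] move [-0.3 -0.5  0.5] [-0.     0.     0.001]
```

View pics/s1.png

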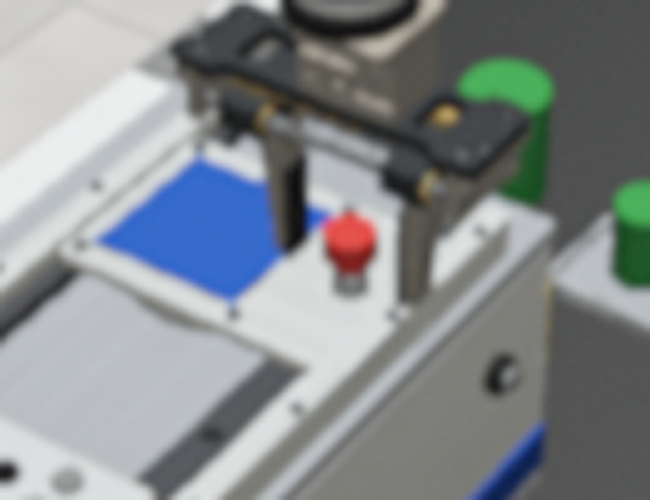

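The knob (crop 350,243) stands between the open fingers (290,240 and 415,290), so I'll close on it.

Request:
move_arm([
  [0,0,0,0,0,0],
  [0,0,0,0,0,0],
  [0,0,0,0,0,0],
  [0,0,0,0,0,0],
  [0,0,0,0,0,0],
], grip=20)

```text
time: 3.65
tool_pos: [527.1, -7.0, 268.9]
tool_rot: [0.001, 0.702, 0.712, 0.001]
ft_force: [13.1, 0.6, -2.9]
finger_gap: 0.35
gripper_force: 6.5
```

Request:
move_arm([
  [0,0,0,0,0,0],
  [0,0,-3,0,0,0],
  [0,0,-7,0,0,0],
  [0,0,-12,0,0,0],
  [0,0,-12.5,0,0,0],
])

```text
time: 4.15
tool_pos: [527.5, -7.0, 280.7]
tool_rot: [0.001, 0.702, 0.712, 0.001]
ft_force: [7.8, 0.3, -9.3]
finger_gap: 0.336
gripper_force: 30.0
```

```bash
python3 -c "
from h import *
go((525.5,-8,280))
s=bot.state();print(s['finger_gap']*92,s['gripper_force'])"
```

```text
t 4.15 TCP [527.5  -7.  280.7] F [ 7.8  0.3 -9.3] move [-1.  -2.   0.7] [0.003 0.    0.002]
30.93276779801701 29.997596824541688
```

Request:
move_arm([
  [3,1.5,0,0,0,0],
  [15,1.5,0,0,0,0],
  [32,1.5,0,0,0,0],
  [50,1.5,0,0,0,0],
  [65,1.5,0,0,0,0],
])

```text
time: 4.65
tool_pos: [526.9, 58.4, 279.9]
tool_rot: [0.0, 0.702, 0.712, -0.0]
ft_force: [6.2, -2.9, -10.3]
finger_gap: 0.334
gripper_force: 30.0
```

Request:
move_arm([
  [15,0,0,0,0,0],
  [30,0,0,0,0,0],
  [43,0,0,0,0,0],
  [54,0,0,0,0,0],
  [57,0,0,0,0,0],
])

```text
time: 5.15
tool_pos: [526.3, 115.7, 279.9]
tool_rot: [0.0, 0.702, 0.712, -0.0]
ft_force: [5.5, -1.7, -9.9]
finger_gap: 0.336
gripper_force: 30.0
```

```bash
python3 -c "
from h import *
go((525.5,123,280))
t=bot.capture('top');go((525.5,123,280))
cv2.imwrite('pics/t2.png',cv2.resize(t[110:270,160:360,::-1],None,fx=3.6,fy=3.6,interpolation=2))"
```

```text
t 5.15 TCP [526.3 115.7 279.9] F [ 5.5 -1.7 -9.9] move [ 7.3 -0.7 -0.1] [-0.     0.001  0.003]
t 5.2 TCP [526.3 115.9 279.9] F [  5.1   2.1 -10.4] move [ 7.1 -0.7 -0.1] [-0.     0.     0.003]
```

View pics/t2.png

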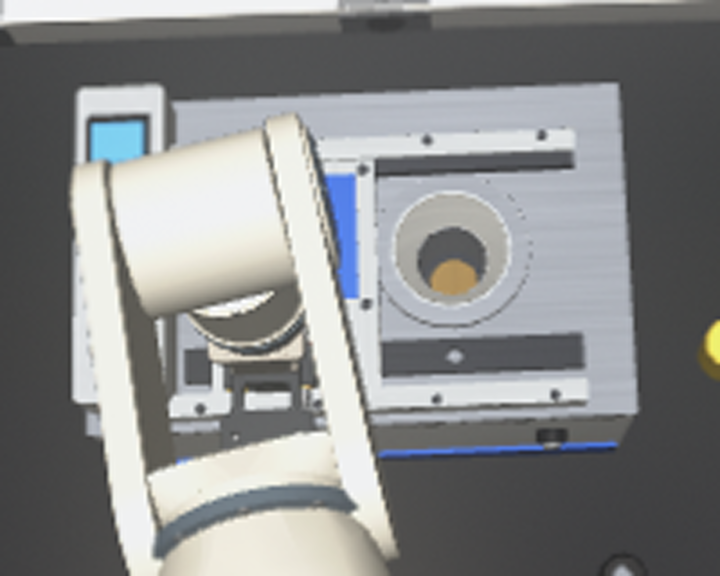

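The cover has moved with the knob and the funnel is clear, its mouth at crop (453,250). I'll set the pin lightly on the strip and creep on to the hole.

Request:
move_arm([
  [3,0,0,0,0,0],
  [5,0,1.5,0,0,0],
  [5.5,0,1.8,0,0,0],
  [6,0,1.8,0,0,0],
  [6,0,1.8,0,0,0],
])

```text
time: 5.7
tool_pos: [526.2, 120.8, 278.1]
tool_rot: [0.0, 0.702, 0.712, -0.0]
ft_force: [5.7, -1.5, -9.7]
finger_gap: 0.336
gripper_force: 30.0
```

Request:
move_arm([
  [0.5,0,0,0,0,0],
  [1,0,0,0,0,0],
  [1.5,0,0,0,0,0],
  [1.5,0,0,0,0,0],
])

```text
time: 6.1
tool_pos: [526.2, 122.3, 278.2]
tool_rot: [0.0, 0.702, 0.712, -0.0]
ft_force: [5.3, -1.4, -10.2]
finger_gap: 0.339
gripper_force: 30.0
```

Request:
move_arm([
  [0.3,0,1,0,0,0],
  [0.5,0,2,0,0,0],
  [0.5,0,2,0,0,0],
  [0.5,0,2,0,0,0],
])

```text
time: 6.5
tool_pos: [526.2, 122.7, 276.2]
tool_rot: [0.0, 0.702, 0.712, -0.0]
ft_force: [5.1, -1.8, -8.9]
finger_gap: 0.336
gripper_force: 30.0
```

The spring still pulls with the knob only about 7 mm up, so the pin is entering the open hole. I'll lower it the rest of the way.

Request:
move_arm([
  [0,0,2,0,0,0],
  [0,0,4,0,0,0],
  [0,0,5.5,0,0,0],
  [0,0,6.5,0,0,0],
  [0,0,6.5,0,0,0],
])

```text
time: 7.0
tool_pos: [526.2, 122.9, 270.2]
tool_rot: [0.0, 0.702, 0.712, -0.0]
ft_force: [4.7, -1.9, -6.8]
finger_gap: 0.339
gripper_force: 30.0
```

Request:
move_arm([
  [0,0,0.3,0,0,0],
  [0,0,0.3,0,0,0],
  [0,0,0.3,0,0,0],
  [0,0,0.3,0,0,0],
], grip=70)

```text
time: 7.4
tool_pos: [525.9, 123.2, 270.5]
tool_rot: [-0.0, 0.702, 0.712, 0.0]
ft_force: [0.1, 0.1, -0.1]
finger_gap: 0.663
gripper_force: 0.0
```

Request:
move_arm([
  [0,0,-20,0,0,0],
  [0,0,-50,0,0,0],
  [0,0,-90,0,0,0],
  [0,0,-90,0,0,0],
])

```text
time: 7.8
tool_pos: [528.1, 123.6, 365.7]
tool_rot: [0.002, 0.702, 0.712, 0.004]
ft_force: [1.0, -0.9, 0.0]
finger_gap: 0.761
gripper_force: 0.0
```

```bash
python3 - <<'E'
from h import *
for c in('side','top'):
    bot.capture(c)
    for n in('knob','cover_top','funnel','mould_seat','preform_green_mid'):
        for d in bot.pinpoint(c,n)[:3]: P=w(c,d['at']);print(c,n,round(d['p'],2),P.round(1))
# funnel mouth from the saved crop
print(ray('top',(160+453/3.6,110+250/3.6),231))
for y in (-7.,): 
    for P in((610,-8,231),(655,-8,231),(565,-8,231),(610,37,231),(610,-53,231)):print(P,((pix('top',P)-[160,110])*3.6).round(0))
go((531.5,-370,200))
E
```

```text
side knob 0.67 [526.  120.  274.7]
side cover_top 0.67 [592.7 119.5 241.7]
side funnel 0.74 [611.5 -10.9 229.1]
side mould_seat 0.35 [373.7 110.6   0.6]
side preform_green_mid 0.69 [ 668.1 -399.7   46.7]
side preform_green_mid 0.51 [ 532.8 -371.    38.1]
top knob 0.42 [606.7  -7.8 231.6]
top cover_top 0.72 [586.3 126.  236.7]
top cover_top 0.44 [ 536.3 -504.7   -1.8]
top cover_top 0.21 [607.2  60.6   2.3]
top funnel 0.68 [609.2  -8.4 232.9]
top mould_seat 0.6 [612.3  -6.9 114.8]
top preform_green_mid 0.76 [ 529.7 -372.4   36.1]
top preform_green_mid 0.59 [ 447.2 -362.5   37.2]
top preform_green_mid 0.56 [ 669.  -401.2   44.1]
[607.37508273 -10.22175267 231.        ]
(610, -8, 231) [450. 247.]
(655, -8, 231) [449. 192.]
(565, -8, 231) [452. 303.]
(610, 37, 231) [393. 249.]
(610, -53, 231) [507. 245.]
t 8.4 TCP [525.9 123.  359.9] F [-0.6 -0.1  0.3] move [-493.    -0.7  160. ] [-0.001  0.     0.002]
```

Request:
move_arm([
  [-490,0,10,0,0,0],
  [-490,0,10,0,0,0],
  [-490,0,10,0,0,0],
  [-490,0,10,0,0,0],
  [-490,0,10,0,0,0],
])

```text
time: 8.9
tool_pos: [528.9, -128.9, 355.3]
tool_rot: [0.0, 0.702, 0.712, 0.0]
ft_force: [0.6, -1.0, 0.4]
finger_gap: 0.762
gripper_force: 0.0
```

Request:
move_arm([
  [-240,0,20,0,0,0],
  [-240,0,20,0,0,0],
  [-240,0,60,0,0,0],
  [-240,0,80,0,0,0],
  [-240,0,80,0,0,0],
])

```text
time: 9.4
tool_pos: [532.1, -362.0, 278.7]
tool_rot: [0.0, 0.703, 0.712, 0.0]
ft_force: [0.3, -0.1, -0.4]
finger_gap: 0.758
gripper_force: 0.0
```

```bash
python3 - <<'E'
from h import *
go((531.5,-370,130));im=bot.capture('side')
for d in bot.pinpoint('side','preform_green_mid')[:3]: P=w('side',d['at']);print(round(d['p'],2),P.round(1))
go((531.5,-370,130))
E
```

```text
t 9.4 TCP [ 532.1 -362.   278.7] F [ 0.3 -0.1 -0.4] move [ -7.9  -0.8 148.7] [0.001 0.    0.002]
0.7 [ 666.8 -399.4   47. ]
0.59 [ 531.3 -372.2   36.2]
t 9.5 TCP [ 530.2 -363.6  274.7] F [ 0.5  0.6 -0.1] move [ -6.7   2.  144.7] [-0.005 -0.002 -0.002]
```

Request:
move_arm([
  [-7.5,1,45,0,0,0],
  [-7.5,1,90,0,0,0],
  [-7.5,1,130,0,0,0],
  [-7.5,1,150,0,0,0],
  [-7.5,1,150,0,0,0],
], grip=66)

```text
time: 10.0
tool_pos: [531.8, -365.6, 126.3]
tool_rot: [-0.003, 0.702, 0.712, -0.0]
ft_force: [-0.2, 0.0, 0.3]
finger_gap: 0.723
gripper_force: 0.0
```

```bash
python3 - <<'E'
from h import *
im=bot.capture('side');cv2.imwrite('pics/s3.png',cv2.resize(im[120:230,280:400,::-1],None,fx=5,fy=5,interpolation=2))
bot.capture('side')
go((531,-371,48))
E
```

```text
t 10.1 TCP [ 533.9 -367.2  130.1] F [ 0.4 -0.4  0.3] move [-3.7 -3.  82.1] [0.    0.    0.002]
```

View pics/s3.png

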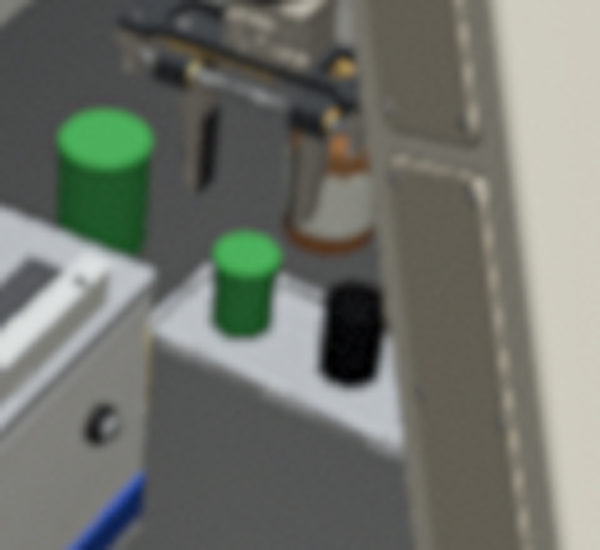

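The open fingers are above the small green preform (crop 247,285), with the black one (350,330) clear of them. I'll go down.

Request:
move_arm([
  [-3.5,-2.5,30,0,0,0],
  [-3.5,-2.5,55,0,0,0],
  [-3.5,-2.5,72,0,0,0],
  [-3.5,-2.5,82,0,0,0],
  [-3.5,-2.5,82,0,0,0],
])

```text
time: 10.6
tool_pos: [530.9, -370.8, 47.1]
tool_rot: [-0.0, 0.702, 0.712, -0.0]
ft_force: [-0.1, 0.0, 0.0]
finger_gap: 0.723
gripper_force: 0.0
```

Request:
move_arm([
  [0,0,0,0,0,0],
  [0,0,0,0,0,0],
  [0,0,0,0,0,0],
  [0,0,0,0,0,0],
  [0,0,0,0,0,0],
], grip=36)

```text
time: 11.1
tool_pos: [531.7, -371.4, 48.4]
tool_rot: [0.001, 0.703, 0.712, 0.0]
ft_force: [0.3, -0.0, 6.3]
finger_gap: 0.496
gripper_force: 30.0
```

Request:
move_arm([
  [0,0,-20,0,0,0],
  [0,0,-70,0,0,0],
  [0,0,-120,0,0,0],
  [0,0,-170,0,0,0],
  [0,0,-220,0,0,0],
])

```text
time: 11.6
tool_pos: [530.3, -370.6, 269.2]
tool_rot: [-0.0, 0.703, 0.712, -0.0]
ft_force: [0.2, -0.7, -1.1]
finger_gap: 0.493
gripper_force: 30.0
```

Request:
move_arm([
  [0,0,-50,0,0,0],
  [20,5,-90,0,0,0],
  [60,15,-100,0,0,0],
  [100,25,-100,0,0,0],
  [140,30,-100,0,0,0],
])

```text
time: 12.1
tool_pos: [559.3, -229.2, 367.8]
tool_rot: [0.0, 0.703, 0.711, 0.0]
ft_force: [-0.1, -0.2, -1.3]
finger_gap: 0.495
gripper_force: 30.0
```

```bash
python3 - <<'E'
from h import *
go((609.5,-8,350))
E
```

```text
t 12.1 TCP [ 559.3 -229.2  367.8] F [-0.1 -0.2 -1.3] move [220.6  53.   17.8] [0.001 0.    0.001]
```

Request:
move_arm([
  [45,11,4,0,0,0],
  [90,22,8,0,0,0],
  [135,33,12,0,0,0],
  [180,44,16,0,0,0],
  [220,53,18,0,0,0],
])

```text
time: 12.6
tool_pos: [608.9, -7.7, 348.8]
tool_rot: [-0.0, 0.702, 0.712, -0.0]
ft_force: [0.2, -0.6, -1.4]
finger_gap: 0.493
gripper_force: 30.0
```

Request:
move_arm([
  [0,0,10,0,0,0],
  [0,0,20,0,0,0],
  [0,0,40,0,0,0],
  [0,0,40,0,0,0],
])

```text
time: 13.0
tool_pos: [607.3, -11.1, 306.2]
tool_rot: [-0.002, 0.703, 0.711, -0.002]
ft_force: [-0.0, -0.5, -1.0]
finger_gap: 0.495
gripper_force: 30.0
```

```bash
python3 - <<'E'
from h import *
im=bot.capture('top')
im=bot.capture('side');cv2.imwrite('pics/s4.png',cv2.resize(im[110:260,140:330,::-1],None,fx=4,fy=4,interpolation=2))
go((609.5,-8,243))
E
```

```text
t 13.1 TCP [608.7 -11.1 309. ] F [-0.6  0.2 -1.1] move [ 3.1  0.9 66. ] [-0.001  0.     0.001]
```

View pics/s4.png

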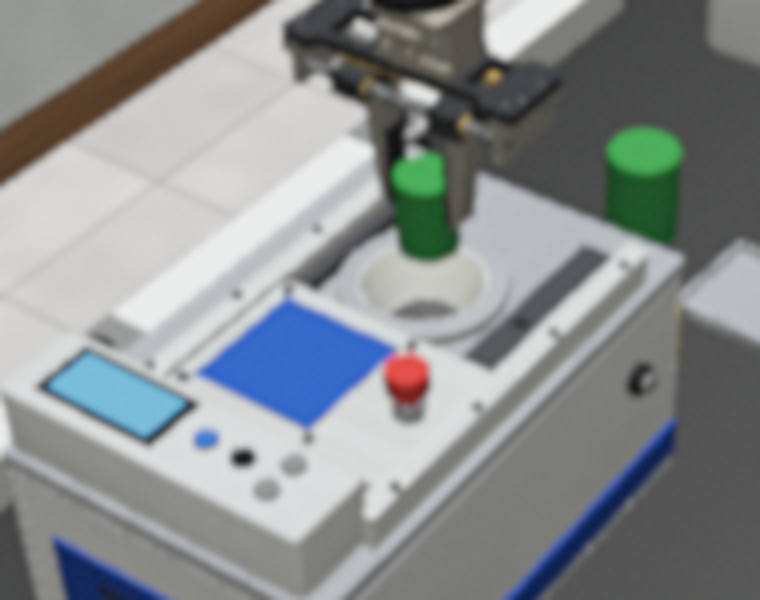

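The preform (crop 425,205) hangs over the open funnel (425,285), and the knob (407,375) sits low on the open cover. I'll lower it and check the force.

Request:
move_arm([
  [3,1,20,0,0,0],
  [3,1,40,0,0,0],
  [3,1,55,0,0,0],
  [3,1,65,0,0,0],
  [3,1,65,0,0,0],
])

```text
time: 13.6
tool_pos: [609.6, -7.2, 243.3]
tool_rot: [-0.001, 0.703, 0.712, -0.001]
ft_force: [-0.9, 0.0, -0.8]
finger_gap: 0.495
gripper_force: 30.0
```

```bash
python3 - <<'E'
from h import *
bot.capture('top')
go((609.5,-8,243))
E
```

```text
t 13.65 TCP [610.2  -7.1 244.3] F [ 0.8  1.  -0.7] move [-0.9 -0.7  1.3] [-0.    -0.     0.002]
```

Free of contact and centred, so I'll release to a modest opening, wait, then rise.

Request:
move_arm([
  [0,0,0,0,0,0],
  [0,0,0,0,0,0],
  [0,0,0,0,0,0],
  [0,0,0,0,0,0],
  [0,0,0,0,0,0],
], grip=62)

```text
time: 14.15
tool_pos: [610.3, -6.8, 244.5]
tool_rot: [0.0, 0.702, 0.712, 0.0]
ft_force: [-0.2, 0.2, 0.5]
finger_gap: 0.678
gripper_force: 0.0
```

Request:
move_arm([
  [0,0,-20,0,0,0],
  [0,0,-60,0,0,0],
  [0,0,-110,0,0,0],
  [-40,0,-120,0,0,0],
  [-80,0,-120,0,0,0],
])

```text
time: 14.65
tool_pos: [612.5, -87.1, 367.8]
tool_rot: [0.002, 0.702, 0.713, 0.002]
ft_force: [1.3, -1.8, -0.4]
finger_gap: 0.672
gripper_force: 0.0
```

Request:
move_arm([
  [-45,-20,0,0,0,0],
  [-90,-40,0,0,0,0],
  [-135,-60,0,0,0,0],
  [-180,-80,0,0,0,0],
  [-220,-100,0,0,0,0],
])

```text
time: 15.15
tool_pos: [513.0, -310.1, 364.4]
tool_rot: [0.0, 0.703, 0.712, -0.0]
ft_force: [-0.2, -0.5, -0.6]
finger_gap: 0.673
gripper_force: 0.0
```

```bash
python3 - <<'E'
from h import *
t=bot.capture('top');s=bot.capture('side')
for c in('top','side'):
    for n in('preform_green_mid','knob'):
        for d in bot.pinpoint(c,n)[:3]: print(c,n,round(d['p'],2),w(c,d['at']).round(1))
a=cv2.resize(t[130:270,170:430,::-1],(780,420),interpolation=2)[:,:430]
b=cv2.resize(s[120:260,170:290,::-1],(360,420),interpolation=2)
cv2.imwrite('pics/end.png',np.hstack([a,b]))
q=bot.state();print(q['time'],q['tool_pos'],q['joint_vel'])
E
```

```text
top preform_green_mid 0.76 [607.5  -7.1 149.8]
top preform_green_mid 0.4 [ 667.7 -400.6   44.1]
top knob 0.62 [524.3 121.1 276.3]
top knob 0.24 [357.  465.8   0.5]
side preform_green_mid 0.7 [ 668.5 -396.8   47.3]
side knob 0.54 [525.3 118.3 274.9]
side knob 0.36 [376.9 113.3  -0.6]
15.45 [ 514.47533476 -307.32417894  364.26120063] [ 1.65602821e-02 -4.41508116e-05  8.11734892e-04 -6.65220015e-04
 -9.15307175e-04 -3.43553603e-03]
```

View pics/end.png

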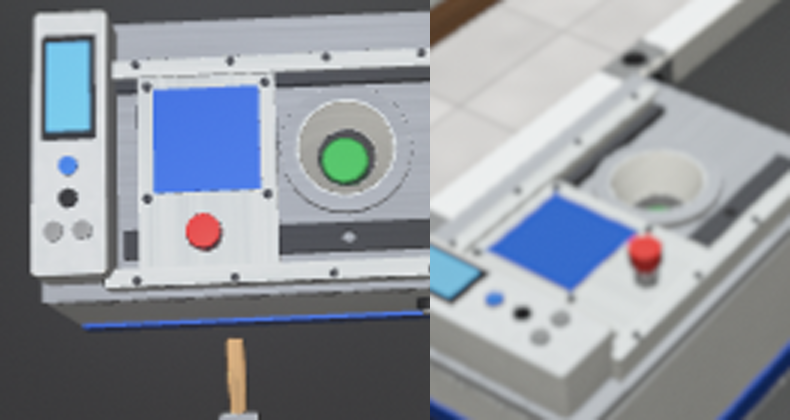

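The preform stands down in the bore (crop 346,160), its middle at z≈150 against an expected 148. The knob is home at z≈275 with the cover open, so I'll hand the job in.

```bash
python3 -c "
from station import bot
print(bot.close_job())"
```

```text
the job is handed in; nothing more can be done
None
```

The job is handed in at about 15.5 s of the 58 s: the cover is open with the plunger back down in the open hole, the green preform stands in the mould, and I touched nothing else on the bench; handing in returned no verdict.

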